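# Make up two clay-ware orders

## Robot

A 6-joint arm with a two-finger parallel gripper is mounted at the origin on the work surface. World frame = base frame: x ahead of the robot, y to its left, z up, the work surface at z = 0. Lengths are in m, angles in rad, forces in N, time in s.
With the tool pointing down it reaches from about 0.15 to 0.775 m from the base axis. Payload 6.1 kg.
Tool frame: the origin (TCP) lies at the very end of the fingers, on their centre line; the grasp point (between the pads) lies 19 mm behind it (grasp_offset is the z of the grasp point in the tool frame, in m); z points along the fingers, y is the line along which they close (so a half turn about z gives the same grasp; the last joint's range is limited). The gripper opens to 85 mm and grips with 20 to 120 N. Pads are 22 mm wide; open, the fingers measure 114 mm over their backs; the gripper's body (76 mm by 85 mm) begins 54 mm behind the grasp point. The pads swing forward as they close: fully open they stand 13 mm farther back than shut.
Start: joints at [-1.12, 0.126, -0.04, 1.405, 0, 1.571], TCP at [0.229, -0.473, 0.231] pointing down, gripper open.
Joint ranges: [-2.72, 2.72], [-0.95, 1.95], [-1.27, 1.35], [-1.78, 2.02], [-1.46, 1.47], [-3.14, 3.14]. Speed limits (rad/s): [2.39, 2.39, 3.01, 3.14, 3.14, 3.14].

## Interface

Orientations are given as a unit quaternion [w, x, y, z].
In Python, from rig import read_state, read_camera, camera_params, finish_job, grasp_offset gives the robot as it stands.
- The arm moves only by the tool step_arm, never from a script. Its argument "rows" is a list of rows, each a list of 7 numbers: the opening, from 0 (shut) to 1 (fully open), then the shift along the world's x, y, z in units of 50 mm (1.0 is 50 mm), then the turn, a rotation vector about the world's x, y, z in units of 6 degrees (1.0 is 6 degrees). A call has exactly 10 rows; each row is the pose to reach, as a shift and turn from the pose commanded when the call began; what a row does not reach only later rows make up. A row lasts 1/8 s, in which the tool goes at most 62.5 mm and 10.7 degrees, less where a joint would pass 70% of its speed; a pose out of reach is approached as far as the arm can. A call with a gripper value outside its range is refused whole. The fingers move at their own pace and stop on an object; "force" is the grip in N (left out, the last holds). Time passes only in rows, so rows that repeat a pose let the fingers close, or fill a call up. It gives the time, the measured TCP pose, the force, the opening and the grip force at its end, in the units of the state.
- read_state(): the state, without advancing time (a new reading comes with each control period).
- read_camera(name): name is "scene" or "side" or "wrist"; returns the picture (420x560x3 uint8, blue, green, red); there is no depth.
- camera_params(name): a dict with "intrinsics" (3x3 intrinsics, pixels), "rvec" (rotation vector, rad) and "tvec" (3), from world to camera coordinates, as OpenCV has them; the wrist camera has in their place "mount" (4x4, takes a point from camera to tool coordinates, whose origin is the TCP and whose axes are the flange's). Camera axes: x right, y down, z forward; pixel columns grow to the right and rows downward; lengths in m; the calibration is good to about 2 mm. A picture is of the moment at which its call begins: read the wrist's pose just before it. camera_params takes no time and is no camera call.
- finish_job(): hands the job in; it is judged then, once.
The state is a dict: "time": time; "joint_pos": joint angles; "joint_vel": joint speeds; "tau": joint torques, N m; "ee_pos": TCP position; "eef_rot": TCP orientation; "wrist_force": force on the tool from outside, world axes, zero at the start; "moment": the same for the moment, N m; "width": opening from 0.0 (shut) to 1.0 (fully open); "grip_force": force on a finger pad.
Only numpy, scipy, OpenCV 4.12 (cv2) and the standard library are available. Lean on these libraries where they do the work, as an engineer would, in place of code of your own. Each camera call takes 0.05 s, during which the arm holds its last target. There are 200 camera calls.

## Task

Make up two orders from the clay pieces on the bench. In the tray with three compartments stand the slim vase in the middle and the small flask and the tumbler in the two outer compartments, either way round; in the tray with two compartments put the knobbed lid and the square beaker, one to a compartment, either way round. Set every piece upright and flat on its tray floor without dropping it or knocking it over, let go, and leave the big flask where it stands.

Things in the scene. Friction and masses are not known exactly. Their poses are not given: they have to be found in the camera images.
- slim_vase: Slim terracotta vase, loose, upright: round, 100 mm tall; straight body 44 mm across from 15 to 74 mm up (grip it there), narrowing to a 26 mm neck at 90 mm and a 34 mm lip with a dark mouth. The slimmest piece. 0.13 to 0.25 kg. Origin: centre of its foot (underside); z up along its axis.
- small_flask: Small round-bellied terracotta flask, loose, upright: 76 mm tall, belly 54 mm across at 24 mm up, straight neck 23 mm across from 46 to 76 mm up (grip it there), dark mouth. 0.10 to 0.19 kg. Origin: centre of its foot; z up along its axis.
- tumbler: Plain round terracotta tumbler, hollow, open at the top, loose, upright: 65 mm tall, 48 mm across at the foot widening to 58 mm at the rim, wall 5 mm. About 0.09 to 0.16 kg. Origin: centre of its foot; z up along its axis.
- knob_lid: Round terracotta pot lid lying flat, loose: disc 68 mm across and 8 mm thick at the edge (14 mm at the middle), with a straight upright knob 22 mm across from 14 to 42 mm up (grip it there). 0.09 to 0.16 kg. Origin: centre of its underside; z up.
- square_beaker: Square terracotta beaker, hollow, open at the top, loose, upright: 46 x 46 mm in plan, 62 mm tall, wall 5 mm. 0.09 to 0.16 kg. Origin: centre of its underside; x and y square to its sides, z up.
- big_flask: Big round-bellied terracotta flask, loose, upright: 92 mm tall, belly 72 mm across at 34 mm up, neck 28 mm, lip 36 mm with a dark mouth. Not part of either order: leave it standing where it is. Origin: centre of its foot.
- tray_three: Long light-wood tray, fixed: 294 mm (its y) x 102 mm (its x), three 90 x 90 mm compartments in a row along y with centres at y = -96, 0 and +96 mm, x = 0. Floor top 6 mm, and top of the 6 mm thick walls and dividers 22 mm, above the bench. Origin: centre of its underside, on the bench; z up.
- tray_two: Shorter light-wood tray, fixed: 198 mm (its y) x 102 mm (its x), two 90 x 90 mm compartments along y with centres at y = -48 and +48 mm, x = 0. Floor top 6 mm, and top of the 6 mm thick walls and divider 22 mm, above the bench. Origin: centre of its underside, on the bench; z up.

How it is judged:
At the end, for the whole second after the job is handed in: Each piece stands in its own compartment as ordered: within 25 mm of the compartment centre along both tray axes, origin 3 to 10 mm above the bench (tray floor 6), tilt under 0.12 rad, at rest (0.02 m/s, 0.2 rad/s). The big flask is upright within 20 mm of its start (x of slim_vase in the frame of tray_three between -0.025 and 0.025 m and y of slim_vase in the frame of tray_three between -0.025 and 0.025 m and ((x of small_flask in the frame of tray_three between -0.025 and 0.025 m and y of small_flask in the frame of tray_three between 0.071 and 0.121 m and x of tumbler in the frame of tray_three between -0.025 and 0.025 m and y of tumbler in the frame of tray_three between -0.121 and -0.071 m) or (x of small_flask in the frame of tray_three between -0.025 and 0.025 m and y of small_flask in the frame of tray_three between -0.121 and -0.071 m and x of tumbler in the frame of tray_three between -0.025 and 0.025 m and y of tumbler in the frame of tray_three between 0.071 and 0.121 m)) and ((x of knob_lid in the frame of tray_two between -0.025 and 0.025 m and y of knob_lid in the frame of tray_two between 0.023 and 0.073 m and x of square_beaker in the frame of tray_two between -0.025 and 0.025 m and y of square_beaker in the frame of tray_two between -0.073 and -0.023 m) or (x of knob_lid in the frame of tray_two between -0.025 and 0.025 m and y of knob_lid in the frame of tray_two between -0.073 and -0.023 m and x of square_beaker in the frame of tray_two between -0.025 and 0.025 m and y of square_beaker in the frame of tray_two between 0.023 and 0.073 m)) and z of slim_vase in the frame of tray_three between 0.003 and 0.01 m and angle between each of slim_vase, small_flask, tumbler, knob_lid, square_beaker, big_flask's own z axis and vertical below 0.12 rad and linear speed of each of slim_vase, small_flask, tumbler, knob_lid, square_beaker below 0.02 m/s and angular speed of each of slim_vase, small_flask, tumbler, knob_lid, square_beaker below 0.2 rad/s and z of small_flask in the frame of tray_three between 0.003 and 0.01 m and z of tumbler in the frame of tray_three between 0.003 and 0.01 m and z of knob_lid in the frame of tray_two between 0.003 and 0.01 m and z of square_beaker in the frame of tray_two between 0.003 and 0.01 m and distance of big_flask from where it was at the start of the episode below 0.02 m); the robot touches nothing.
It fails at once if a piece is dropped or flung (moves faster than 0.6 m/s, a fall of about 18 mm, while the fingers do not hold it) ((linear speed of slim_vase above 0.6 m/s and contact force between slim_vase and the fingers below 0.05 N) or (linear speed of small_flask above 0.6 m/s and contact force between small_flask and the fingers below 0.05 N) or (linear speed of tumbler above 0.6 m/s and contact force between tumbler and the fingers below 0.05 N) or (linear speed of knob_lid above 0.6 m/s and contact force between knob_lid and the fingers below 0.05 N) or (linear speed of square_beaker above 0.6 m/s and contact force between square_beaker and the fingers below 0.05 N)).
It fails at once if a piece is knocked over (tilted more than 0.7 rad) (angle between any of slim_vase, small_flask, tumbler, knob_lid, square_beaker's own z axis and vertical above 0.7 rad).
It fails at once if the big flask is moved by more than 20 mm or tipped (distance of big_flask from where it was at the start of the episode above 0.02 m or angle between big_flask's own z axis and vertical above 0.3 rad).
It also fails if it takes over 125 s, if anything falls off the work surface, if the arm or the gripper's body presses on something with over 40 N, if the wrist force passes 120 N, or if a joint passes its speed limit or range.

## Working session

There is one attempt and no reset: what is moved stays moved. The work goes in short steps, Python scripts to look and compute and a tool call to move; the robot and the scene stay as the last step left them, time stands still between calls to the robot, and variables do not carry over. Pictures are saved under pics/ and viewed, at most 14 in all, crops included, and the job is handed in when it is done.

Besides the shell and the picture viewer there is one more tool, called after "Request:" as name([rows], argument=value, ...), one row to a line, values as JSON. step_arm: Moves the arm, as the interface text tells. Its arguments: {"type":"object","properties":{"rows":{"type":"array"},"force":{"type":"number"}},"required":["rows"]}

```bash
mkdir -p pics
python3 - <<'E'
from rig import *
import cv2
print(read_state(), grasp_offset)
for n in("scene","side","wrist"):
    cv2.imwrite(f"pics/{n}0.png",read_camera(n)); print(n,camera_params(n))
a=cv2.imread("pics/scene0.png");b=cv2.imread("pics/side0.png")
E
```

```text
{'time': 0.0, 'joint_pos': array([-1.11999917e+00,  1.26383654e-01, -4.06176799e-02,  1.40537049e+00,
       -3.16552537e-05,  1.57078825e+00]), 'joint_vel': array([-0.00054046, -0.00136996, -0.00114724,  0.00127154,  0.00019255,
        0.00075876]), 'tau': array([-1.23121331e-04, -4.35920370e+01,  3.52921200e+01,  1.72769098e-02,
        1.36909111e-04, -1.64131927e-05]), 'ee_pos': array([ 0.22855141, -0.47219746,  0.23052211]), 'eef_rot': array([-7.64285998e-04,  9.74703896e-01,  2.23498757e-01, -1.91481964e-04]), 'wrist_force': array([0.49224577, 0.28868663, 0.57960702]), 'moment': array([0.00653086, 0.02771291, 0.02414344]), 'grip_force': 0.0, 'width': 0.9977366051949339} -0.0187
scene {'intrinsics': array([[490.69477807,   0.        , 289.52782779],
       [  0.        , 490.69477807, 212.81341731],
       [  0.        ,   0.        ,   1.        ]]), 'rvec': array([ 1.83681096,  1.53967608, -0.72803143]), 'tvec': array([-0.09959623, -0.29315044,  1.4792242 ])}
side {'intrinsics': array([[440.20235045,   0.        , 282.547756  ],
       [  0.        , 440.20235045, 206.52419547],
       [  0.        ,   0.        ,   1.        ]]), 'rvec': array([ 0.33388291, -2.60208966,  1.44475594]), 'tvec': array([0.51666509, 0.093522  , 0.92191056])}
wrist {'intrinsics': array([[354.87942648,   0.        , 285.23723992],
       [  0.        , 354.87942648, 219.5931039 ],
       [  0.        ,   0.        ,   1.        ]]), 'mount': array([[ 3.17931024e-05, -9.48397990e-01, -3.17082404e-01,
         8.13256218e-02],
       [ 9.99999982e-01, -2.83331895e-05,  1.85012606e-04,
         4.19084778e-04],
       [-1.84449539e-04, -3.17082404e-01,  9.48397973e-01,
        -1.42367275e-01],
       [ 0.00000000e+00,  0.00000000e+00,  0.00000000e+00,
         1.00000000e+00]])}
```

View pics/scene0.png

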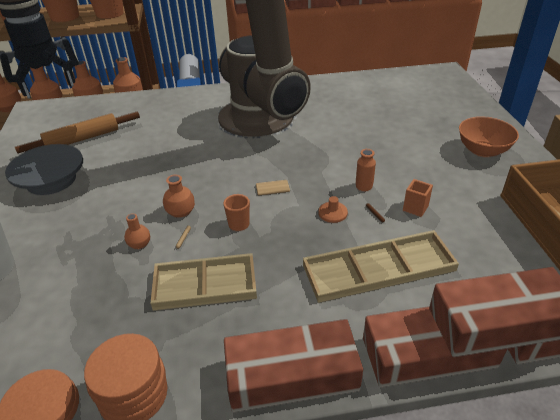

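View pics/side0.png

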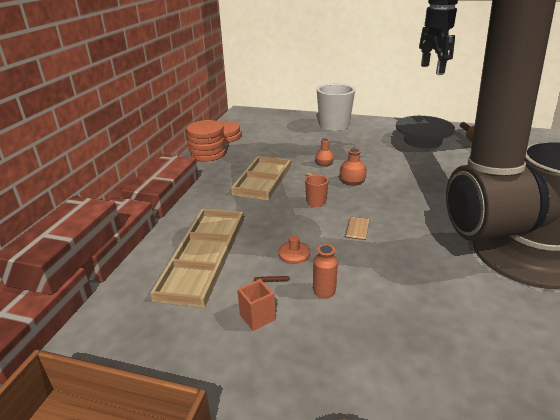

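Scene view: small flask (137,233), big flask (179,198), tumbler (237,212), lid (333,209), vase (366,170), beaker (418,197). The two-tray is at (204,282) and the three-tray at (380,265).

```bash
cat > h.py <<'E'
from rig import *
import cv2, numpy as np
from scipy.spatial.transform import Rotation as R
def cam(n,st=None):
    p=camera_params(n);K=p["intrinsics"]
    if n=="wrist":
        q=st["eef_rot"];Rt=R.from_quat([q[1],q[2],q[3],q[0]]).as_matrix();M=p["mount"]
        return K,Rt@M[:3,:3],st["ee_pos"]+Rt@M[:3,3]
    Rc=cv2.Rodrigues(p["rvec"])[0];return K,Rc.T,-Rc.T@p["tvec"]
def ray(c,uv):
    K,A,o=c;uv=np.atleast_2d(uv).astype(float)
    return o,(np.c_[uv,np.ones(len(uv))]@np.linalg.inv(K).T)@A.T
def cast(c,uv,z):
    o,d=ray(c,uv);return (o+d*((z-o[2])/d[:,2])[:,None])[:,:2]
def proj(c,P):
    K,A,o=c;q=(np.atleast_2d(P)-o)@A@K.T;return q[:,:2]/q[:,2:]
def tri(c1,u1,c2,u2):
    o,d=ray(c1,u1);p,e=ray(c2,u2);d=d[0];e=e[0]
    t=np.linalg.lstsq(np.c_[d,-e],p-o,rcond=None)[0]
    a,b=o+d*t[0],p+e*t[1];return (a+b)/2,np.linalg.norm(a-b)
def blobs(img,kind,amin=80):
    h=cv2.cvtColor(img,cv2.COLOR_BGR2HSV)
    m=cv2.inRange(h,(0,115,40),(13,255,255)) if kind=="clay" else cv2.inRange(h,(14,50,90),(30,200,255))
    m=cv2.morphologyEx(m,cv2.MORPH_CLOSE,np.ones((5,5)))
    n,l,s,ce=cv2.connectedComponentsWithStats(m)
    return [(s[i],ce[i],l==i) for i in range(1,n) if s[i][4]>amin]
E
python3 - <<'E'
from h import *
S,D=cam("scene"),cam("side");a=cv2.imread("pics/scene0.png");b=cv2.imread("pics/side0.png")
print("cams",S[2],D[2])
sa=dict(sf=(137,235),bf=(179,200),tu=(237,215),lid=(333,212),va=(366,172),be=(418,200))
sb=dict(sf=(325,157),bf=(353,172),tu=(316,193),lid=(293,252),va=(325,275),be=(257,306))
A=blobs(a,"clay");B=blobs(b,"clay")
def get(L,p): return min(L,key=lambda t:np.hypot(*(t[1]-p)))
for k in sa:
    x,y=get(A,sa[k]),get(B,sb[k]); bb=lambda t:(t[0][0]+t[0][2]/2,t[0][1]+t[0][3]/2)
    P,e=tri(S,bb(x),D,bb(y)); print(k,x[0],y[0],P.round(4),round(e,4))
for n,c,im,ps in(("sc",S,a,[(204,282),(380,265)]),("si",D,b,[(262,177),(200,255)])):
    L=blobs(im,"wood",500)
    for p in ps:
        t=get(L,p);pts=np.argwhere(t[2])[:,::-1];w=cast(c,pts,0.018).astype(np.float32)
        print(n,t[0],cv2.minAreaRect(w))
E
```

```text
cams [ 1.31357458 -0.10585735  0.73978163] [0.29410085 0.84167378 0.57506365]
sf [125 214  25  35 569] [316 140  18  26 314] [ 0.4942 -0.3137  0.0308] 0.0041
bf [163 175  32  42 862] [340 148  26  38 665] [ 0.4013 -0.2238  0.0407] 0.0024
tu [224 194  26  37 764] [305 174  23  33 638] [ 0.4739 -0.0969  0.0303] 0.0002
lid [319 196  29  27 522] [278 235  32  29 623] [0.4777 0.1228 0.0079] 0.0019
va [356 150  20  41 608] [ 313  244   25   55 1043] [0.3934 0.2213 0.0453] 0.0025
be [403 179  30  38 765] [ 238  276   51   55 1566] [0.4891 0.3143 0.0261] 0.0129
sc [ 150  253  107   57 4732] ((0.6498441696166992, -0.17899930477142334), (0.19984149932861328, 0.12082357704639435), 87.87948608398438)
sc [ 303  230  156   73 6434] ((0.6703099012374878, 0.17351898550987244), (0.11931829899549484, 0.30050960183143616), 5.666150093078613)
si [ 231  156   60   45 1751] ((0.6372503042221069, -0.16492776572704315), (0.23827096819877625, 0.11759082227945328), 87.94671630859375)
si [ 150  208   94  100 5225] ((0.6585754156112671, 0.18148501217365265), (0.11396491527557373, 0.3196128010749817), 5.663886547088623)
```

Request:
step_arm([
  [1,6,9.4,2,0,0,10.7],
  [1,6,9.4,2,0,0,10.7],
  [1,6,9.4,2,0,0,10.7],
  [1,6,9.4,2,0,0,10.7],
  [1,6,9.4,2,0,0,10.7],
  [1,6,9.4,2,0,0,10.7],
  [1,6,9.4,2,0,0,10.7],
  [1,6,9.4,2,0,0,10.7],
  [1,6,9.4,2,0,0,10.7],
  [1,6,9.4,2,0,0,10.7],
])

```text
time: 1.4
ee_pos: [0.5304, 0.0007, 0.3306]
eef_rot: [-0.0, 0.705, 0.709, -0.0]
wrist_force: [-0.2, 0.6, -0.5]
width: 0.997
grip_force: 0.0
```

Run:
```python
from h import *
s=read_state();print(s["ee_pos"],s["eef_rot"],s["joint_pos"]);cv2.imwrite("pics/w1.png",read_camera("wrist"))
import pickle;pickle.dump(s,open("w1.pkl","wb"))
```

```text
[0.53041981 0.00073006 0.33064653] [-3.79531064e-04  7.05108808e-01  7.09099022e-01 -3.52461235e-05] [1.10569142e-03 1.60356537e-01 2.19536954e-01 1.63056416e+00
 4.85885228e-04 1.56625885e+00]
```

View pics/w1.png

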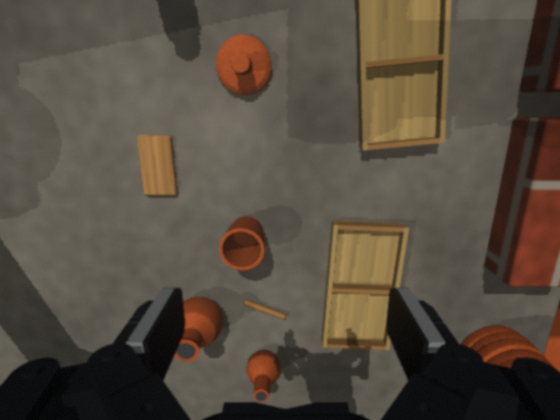

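The wrist view shows the lid (243,65), tumbler (242,243), big flask (197,330), small flask (263,375) and two-tray (366,286). Next I move left for the other half.

Request:
step_arm([
  [1,0,4.8,0,0,0,0],
  [1,0,4.8,0,0,0,0],
  [1,0,4.8,0,0,0,0],
  [1,0,4.8,0,0,0,0],
  [1,0,4.8,0,0,0,0],
  [1,0,4.8,0,0,0,0],
  [1,0,4.8,0,0,0,0],
  [1,0,4.8,0,0,0,0],
  [1,0,4.8,0,0,0,0],
  [1,0,4.8,0,0,0,0],
])

```text
time: 2.7
ee_pos: [0.5288, 0.2371, 0.3314]
eef_rot: [0.0, 0.707, 0.707, 0.0]
wrist_force: [-0.4, 0.2, -0.9]
width: 0.998
grip_force: 0.0
```

Run:
```python
from h import *
import pickle
s=read_state();print(s["ee_pos"],s["eef_rot"],s["joint_pos"]);cv2.imwrite("pics/w2.png",read_camera("wrist"))
pickle.dump(s,open("w2.pkl","wb"))
for n in("w1","w2"):
    s=pickle.load(open(n+".pkl","rb"));c=cam("wrist",s);im=cv2.imread(f"pics/{n}.png")
    print(n,"cam",c[2].round(3))
    for k in("wood","clay"):
        for st,ce,m in blobs(im,k,500):
            pts=np.argwhere(m)[:,::-1];z=.022 if k=="wood" else .03
            r=cv2.minAreaRect(cast(c,pts,z).astype(np.float32));print(k,st,np.round(r[0],4),np.round(r[1],4),round(r[2],1))
```

```text
[0.52878905 0.23708831 0.33138182] [3.69471987e-05 7.07127784e-01 7.07085776e-01 4.34506654e-05] [ 4.21509408e-01  2.60050510e-01  3.45729045e-01  1.65636735e+00
 -3.81298314e-05  1.99236514e+00]
w1 cam [0.53  0.082 0.473]
wood [  359     0    95   151 11855] [0.6716 0.1107] [0.1078 0.166 ] 5.1
wood [ 136  134   42   62 2123] [0.367  0.0031] [0.049 0.078] 0.3
wood [ 320  219   90  132 9108] [ 0.6419 -0.173 ] [0.2097 0.11  ] 87.9
clay [ 216   34   56   61 2676] [0.4815 0.1211] [0.0634 0.0634] 0.3
clay [ 489  117   40  140 1858] [ 0.8138 -0.0258] [0.0179 0.1821] 0.2
clay [ 526  117   34   63 1599] [0.8557 0.0277] [0.0427 0.0755] 0.3
clay [ 503  188   57   99 4428] [ 0.869  -0.0921] [0.0704 0.1408] 0.3
clay [ 219  217   46   54 1934] [ 0.4716 -0.1014] [0.0774 0.0612] 89.2
clay [ 173  297   50   65 1844] [ 0.4039 -0.2403] [0.1161 0.0613] 76.8
clay [ 462  304   98   69 2759] [ 0.8695 -0.2679] [0.1404 0.1231] 14.1
clay [ 246  350   34   52 1133] [ 0.4972 -0.3214] [0.0506 0.0974] 0.0
w2 cam [0.529 0.318 0.474]
wood [  340    92    93   221 15996] [0.6644 0.1753] [0.1136 0.2991] 5.7
wood [495 302  58  58 504] [ 0.8941 -0.0051] [0.0984 0.0708] 79.0
wood [ 346  358   48   62 1925] [ 0.6641 -0.1195] [0.1219 0.0703] 84.7
clay [527   0  27  62 949] [0.8135 0.3921] [0.0177 0.0611] 0.1
clay [ 228   72   58   62 1896] [0.4945 0.3151] [0.0509 0.0506] 48.8
clay [533 113  27  65 767] [0.853  0.2663] [0.029  0.0792] 5.9
clay [ 147  163   53   47 1451] [0.3857 0.2146] [0.0771 0.0466] 26.9
clay [ 490  162   30   90 1002] [0.8136 0.1852] [0.121  0.0176] 90.0
clay [ 491  183   69  164 6754] [0.8692 0.0945] [0.0701 0.2489] 0.2
clay [ 227  223   47   45 1678] [0.4811 0.1329] [0.0643 0.0624] 89.4
clay [470 282  26  71 831] [0.8133 0.0185] [0.1182 0.0185] 89.6
clay [539 288  21  84 919] [ 0.9178 -0.0066] [0.0295 0.1498] 13.8
clay [ 230  356   40   50 1516] [ 0.4758 -0.0936] [0.0929 0.0622] 83.7
```

View pics/w2.png

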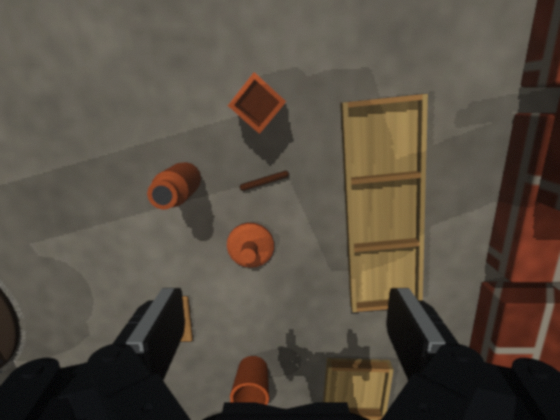

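Run:
```python
from h import *
import pickle
C={n:cam("wrist",pickle.load(open(n+".pkl","rb"))) for n in("w1","w2")}
for k,n,uv,z in[("vase","w2",(162,194),.1),("beaker","w2",(258,103),.062),("tumb","w1",(242,249),.065),("lid1","w1",(240,63),.042),("lid2","w2",(248,255),.042),("sf","w1",(261,395),.076),("bf","w1",(187,349),.092)]:
    print(k,cast(C[n],uv,z)[0].round(4))
im=cv2.imread("pics/w2.png")
for st,ce,m in blobs(im,"clay",500):
    if st[0]==228 and st[1]==72:
        h,_=cv2.findContours(m.astype(np.uint8),0,2);hull=cv2.convexHull(h[0]).reshape(-1,2)
        r=cv2.minAreaRect(cast(C["w2"],hull,.062).astype(np.float32));print(r)
print(cast(C["w2"],[(258,73),(230,103),(258,133),(286,102)],.062).round(4))
```

```text
vase [0.3952 0.2224]
beaker [0.4988 0.3159]
tumb [ 0.4769 -0.0935]
lid1 [0.4791 0.1218]
lid2 [0.4794 0.1242]
sf [ 0.4978 -0.3123]
bf [ 0.4049 -0.2222]
((0.4970006048679352, 0.31535929441452026), (0.04719862714409828, 0.0469650998711586), 48.83110046386719)
[[0.4996 0.3466]
 [0.468  0.316 ]
 [0.498  0.2837]
 [0.5297 0.317 ]]
```

Request:
step_arm([
  [1,-0.6,1.57,-4,0,0,7.8],
  [1,-0.6,1.57,-4,0,0,7.8],
  [1,-0.6,1.57,-4,0,0,7.8],
  [1,-0.6,1.57,-4,0,0,7.8],
  [1,-0.6,1.57,-4,0,0,7.8],
  [1,-0.6,1.57,-4,0,0,7.8],
  [1,-0.6,1.57,-4.8,0,0,7.8],
  [1,-0.6,1.57,-5.5,0,0,7.8],
  [1,-0.6,1.57,-6.15,0,0,7.8],
  [1,-0.6,1.57,-6.15,0,0,7.8],
], force=40)

```text
time: 4.0
ee_pos: [0.4974, 0.3149, 0.022]
eef_rot: [-0.001, 0.369, 0.93, -0.002]
wrist_force: [-0.3, -0.4, 0.2]
width: 0.998
grip_force: 0.0
```

Run:
```python
from h import *
s=read_state();print(s["ee_pos"],s["eef_rot"],s["joint_pos"],s["wrist_force"]);cv2.imwrite("pics/w3.png",read_camera("wrist"))
```

```text
[0.49742578 0.31489845 0.02195422] [-0.00121543  0.36855549  0.92960346 -0.00166999] [ 5.64371169e-01  3.25107023e-01 -2.56607578e-01  9.93212651e-01
  7.30615432e-07  1.31928215e+00] [-0.30938504 -0.40616071  0.18209519]
```

View pics/w3.png

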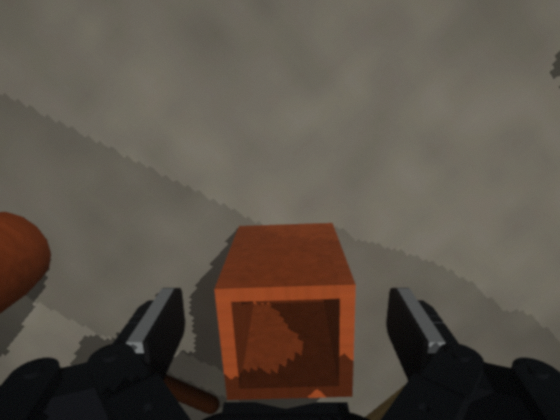

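The beaker sits centred between the fingers and square to them. I close and lift.

Request:
step_arm([
  [0.3,0,0,0,0,0,0],
  [0,0,0,0,0,0,0],
  [0,0,0,0,0,0,0],
  [0,0,0,0,0,0,0],
  [0,0,0,0,0,0,0],
  [0,0,0,0,0,0,0],
  [0,0,0,0.4,0,0,0],
  [0,0,0,1.2,0,0,0],
  [0,0,0,2.1,0,0,0],
  [0,0,0,3,0,0,0],
])

```text
time: 5.3
ee_pos: [0.4985, 0.3158, 0.1755]
eef_rot: [0.0, 0.368, 0.93, 0.0]
wrist_force: [0.5, -0.0, -1.3]
width: 0.535
grip_force: 41.1
```

Request:
step_arm([
  [0,0.29,-0.88,0,0,0,-0.8],
  [0,0.59,-1.77,0,0,0,-1.7],
  [0,0.9,-2.8,0,0,0,-2.7],
  [0,1.25,-3.8,0,0,0,-3.7],
  [0,1.6,-4.9,0,0,0,-4.7],
  [0,1.95,-6,0,0,0,-5.7],
  [0,2.3,-7,0,0,0,-6.6],
  [0,2.6,-7.9,0,0,0,-7.4],
  [0,2.85,-8.6,0,0,0,-8],
  [0,2.93,-8.82,0,0,0,-8.2],
])

```text
time: 6.55
ee_pos: [0.6455, -0.1272, 0.1735]
eef_rot: [-0.0, 0.723, 0.691, -0.0]
wrist_force: [0.0, 0.4, -1.4]
width: 0.536
grip_force: 41.3
```

Run:
```python
from h import *
s=read_state();print(s["ee_pos"],s["eef_rot"],s["joint_pos"],s["wrist_force"]);im=read_camera("wrist")
cv2.imwrite("pics/w4.png",im);c=cam("wrist",s)
for st,ce,m in blobs(im,"wood",500):
    h,_=cv2.findContours(m.astype(np.uint8),0,2);hull=cv2.convexHull(max(h,key=len)).reshape(-1,2)
    print(st,cv2.minAreaRect(cast(c,hull,.022).astype(np.float32)))
```

```text
[ 0.64553577 -0.12717385  0.17354327] [-2.23380537e-05  7.22751692e-01  6.91107795e-01 -8.95288894e-05] [-1.94460001e-01  3.86172858e-01  1.70927315e-01  1.35569038e+00
 -1.20708679e-04  1.42109130e+00] [ 0.03894979  0.43862492 -1.42515648]
[  219   137   132   117 10791] ((0.645896852016449, -0.12459246069192886), (0.10141974687576294, 0.11080106347799301), 88.38804626464844)
[106 275  70  31 878] ((0.5068885684013367, -0.20817343890666962), (0.013823375105857849, 0.06586072593927383), 67.16048431396484)
```

View pics/w4.png

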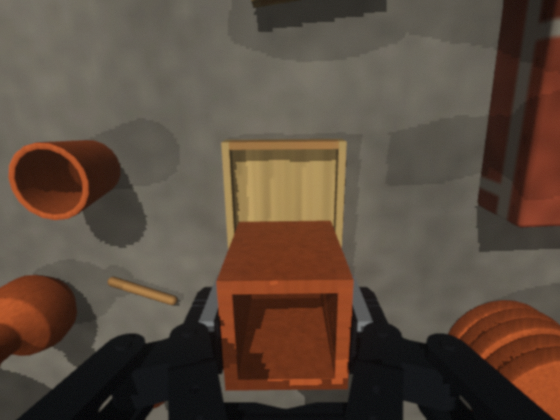

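The beaker is over the +y compartment (wall top edge at row 143, centre column about 285). I lower it.

Request:
step_arm([
  [0,0,0.03,-0.5,0,0,0],
  [0,0,0.03,-1.2,0,0,0],
  [0,0,0.03,-1.9,0,0,0],
  [0,0,0.03,-2.5,0,0,0],
  [0,0,0.03,-2.7,0,0,0],
  [0,0,0.03,-2.8,0,0,0],
  [0,0,0.03,-2.85,0,0,0],
  [0,0,0.03,-2.87,0,0,0],
  [0,0,0.03,-2.87,0,0,0],
  [0,0,0.03,-2.87,0,0,0],
])

```text
time: 7.85
ee_pos: [0.6459, -0.1235, 0.0316]
eef_rot: [0.001, 0.722, 0.692, 0.001]
wrist_force: [-1.0, 2.2, 6.6]
width: 0.529
grip_force: 41.7
```

Contact with the floor is made, so I release and rise.

Request:
step_arm([
  [0.58,0,0,0,0,0,0],
  [0.65,0,0,0,0,0,0],
  [0.8,0,0,0,0,0,0],
  [0.9,0,0,0,0,0,0],
  [0.9,0,0,0.3,0,0,0],
  [0.9,0,0,0.9,0,0,0],
  [1,0,0,1.7,0,0,0],
  [1,0,0,2.6,0,0,0],
  [1,0,0,3.4,0,0,0],
  [1,0,0,3.4,0,0,0],
])

```text
time: 9.1
ee_pos: [0.647, -0.1238, 0.2058]
eef_rot: [0.003, 0.722, 0.692, 0.002]
wrist_force: [0.3, -0.0, -0.2]
width: 0.998
grip_force: 0.0
```

Run:
```python
from h import *
s=read_state();print(s["ee_pos"],s["eef_rot"]);im=read_camera("wrist")
cv2.imwrite("pics/w5.png",im)
```

```text
[ 0.64698415 -0.12384924  0.20580394] [0.00332863 0.72156804 0.69233148 0.00236535]
```

View pics/w5.png

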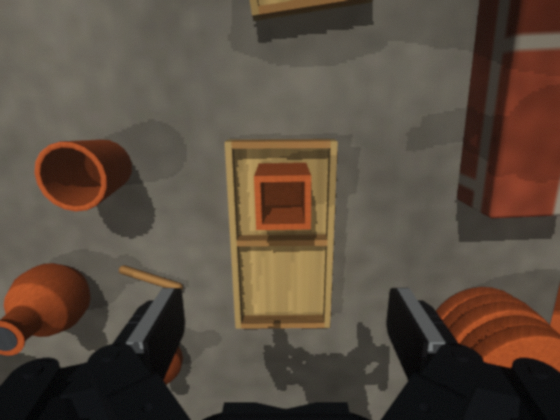

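The beaker stands in the +y compartment with its rim at (283,202), well centred. Next is the lid.

Request:
step_arm([
  [1,-0.5,0.8,0,0,0,0],
  [1,-1.1,1.7,0,0,0,0],
  [1,-1.8,2.7,0,0,0,0],
  [1,-2.5,3.7,-0.4,0,0,0],
  [1,-3.1,4.6,-1,0,0,0],
  [1,-3.36,4.94,-2,0,0,0],
  [1,-3.36,4.94,-2.5,0,0,0],
  [1,-3.36,4.94,-2.5,0,0,0],
  [1,-3.36,4.94,-2.5,0,0,0],
  [1,-3.36,4.94,-2.5,0,0,0],
])

```text
time: 10.4
ee_pos: [0.4783, 0.1234, 0.0766]
eef_rot: [0.001, 0.722, 0.692, 0.001]
wrist_force: [0.4, 0.1, 0.3]
width: 0.999
grip_force: 0.0
```

Run:
```python
from h import *
s=read_state();print(s["ee_pos"],s["eef_rot"]);im=read_camera("wrist")
c=cam("wrist",s)
cv2.imwrite("pics/w6.png",im); print(proj(c,[[.4793,.123,.042],[.4793,.123,.014]]))
for st,ce,m in blobs(im,"clay",300): print(st,ce)
```

```text
[0.47833581 0.12337727 0.07660186] [5.17925188e-04 7.21837099e-01 6.92062174e-01 9.39158603e-04]
[[286.85394076 258.22431005]
 [286.56404173 239.27922261]]
[    0     0   167   123 14269] [81.71140234 65.148714  ]
[ 259   48  118   54 1772] [317.80981941  73.84706546]
[ 233  182  105  101 8336] [285.22912668 232.18989923]
```

View pics/w6.png

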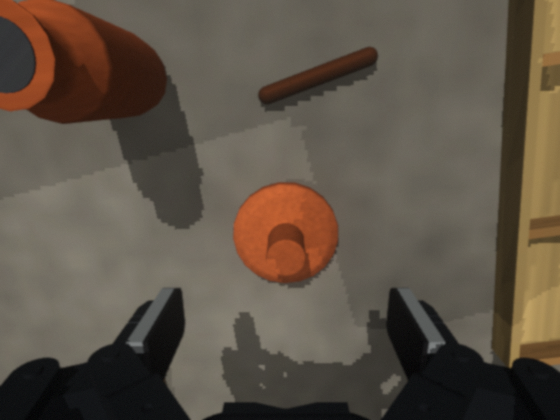

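Lid knob at (287,251), centred between the fingers. I descend and close.

Request:
step_arm([
  [1,0,0.06,-0.4,0,0,0],
  [1,0,0.06,-0.9,0,0,0],
  [1,0,0.06,-1.17,0,0,0],
  [0.5,0,0.06,-1.17,0,0,0],
  [0,0,0.06,-1.17,0,0,0],
  [0,0,0.06,-1.17,0,0,0],
  [0,0,0.06,-1.17,0,0,0],
  [0,0,0.06,-1.17,0,0,0],
  [0,0,0.06,-1.17,0,0,0],
  [0,0,0.06,-1.17,0,0,0],
])

```text
time: 11.7
ee_pos: [0.4779, 0.1266, 0.0178]
eef_rot: [0.0, 0.722, 0.692, 0.001]
wrist_force: [-0.1, -1.1, 5.7]
width: 0.242
grip_force: 39.6
```

Request:
step_arm([
  [0,0,0,0.5,0,0,0],
  [0,0,0,1.4,0,0,0],
  [0,0.2,-0.5,2.4,0,0,0],
  [0,0.6,-1.3,3,0,0,0],
  [0,1.1,-2.3,3,0,0,0],
  [0,1.6,-3.4,3,0,0,0],
  [0,2.1,-4.5,3,0,0,0],
  [0,2.6,-5.6,3,0,0,0],
  [0,3.1,-6.5,3,0,0,0],
  [0,3.28,-6.94,3,0,0,0],
])

```text
time: 12.95
ee_pos: [0.6418, -0.2232, 0.1656]
eef_rot: [-0.0, 0.722, 0.692, -0.0]
wrist_force: [-0.4, 0.9, -0.9]
width: 0.245
grip_force: 39.6
```

Request:
step_arm([
  [0,0,0,-0.3,0,0,0],
  [0,0,0,-1,0,0,0],
  [0,0,0,-1.8,0,0,0],
  [0,0,0,-2.4,0,0,0],
  [0,0,0,-2.7,0,0,0],
  [0,0,0,-2.8,0,0,0],
  [0,0,0,-2.84,0,0,0],
  [0,0,0,-2.86,0,0,0],
  [0,0,0,-2.86,0,0,0],
  [0,0,0,-2.86,0,0,0],
])

```text
time: 14.2
ee_pos: [0.6415, -0.2207, 0.0243]
eef_rot: [0.0, 0.722, 0.692, 0.0]
wrist_force: [-0.2, -0.7, -0.8]
width: 0.243
grip_force: 39.6
```

Request:
step_arm([
  [0,0,0,-0.02,0,0,0],
  [0,0,0,-0.04,0,0,0],
  [0,0,0,-0.04,0,0,0],
  [0.35,0,0,-0.04,0,0,0],
  [0.5,0,0,0,0,0,0],
  [0.65,0,0,0.1,0,0,0],
  [0.8,0,0,0.7,0,0,0],
  [0.9,0,0,1.6,0,0,0],
  [1,0,0,2.6,0,0,0],
  [1,0,0,3.4,0,0,0],
])

```text
time: 15.45
ee_pos: [0.6415, -0.2206, 0.1964]
eef_rot: [0.001, 0.722, 0.692, 0.0]
wrist_force: [1.1, -0.4, -0.8]
width: 0.997
grip_force: 0.0
```

Run:
```python
from h import *
s=read_state();print(s["ee_pos"],s["eef_rot"],s["width"]);im=read_camera("wrist")
cv2.imwrite("pics/w7.png",im)
```

```text
[ 0.64146526 -0.22062265  0.19638038] [8.18472526e-04 7.21575427e-01 6.92335231e-01 4.01358849e-04] 0.9965732058327319
```

View pics/w7.png

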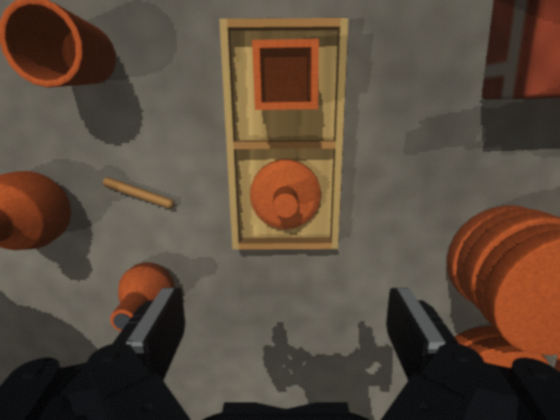

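Lid is flat and centred in the −y compartment (knob at 286,205). The small flask's mouth is at (122,319).

Run:
```python
from h import *
c=cam("wrist",read_state());print(cast(c,(122,319),.076),cast(c,(42,42),.065),read_state()["ee_pos"])
```

```text
[[ 0.49665225 -0.31584996]] [[ 0.47712377 -0.09391819]] [ 0.6428065  -0.22108231  0.20220628]
```

Request:
step_arm([
  [1,-0.8,-0.5,-0.3,0,0,0],
  [1,-1.8,-1.1,-0.8,0,0,0],
  [1,-2.6,-1.6,-1.3,0,0,0],
  [1,-2.92,-1.86,-1.6,0,0,0],
  [1,-2.92,-1.86,-1.7,0,0,0],
  [1,-2.92,-1.86,-1.8,0,0,0],
  [1,-2.92,-1.86,-2.5,0,0,0],
  [1,-2.92,-1.86,-3.18,0,0,0],
  [1,-2.92,-1.86,-3.18,0,0,0],
  [1,-2.92,-1.86,-3.18,0,0,0],
])

```text
time: 16.75
ee_pos: [0.4965, -0.3136, 0.0361]
eef_rot: [0.001, 0.721, 0.693, 0.0]
wrist_force: [-0.1, 0.0, 0.1]
width: 0.998
grip_force: 0.0
```

Request:
step_arm([
  [0.6,0,0,0,0,0,0],
  [0.3,0,0,0,0,0,0],
  [0,0,0,0,0,0,0],
  [0,0,0,0,0,0,0],
  [0,0,0,0,0,0,0],
  [0,0,0,0,0,0,0],
  [0,0,0,0,0,0,0],
  [0,0,0,0,0,0,0],
  [0,0,0,0,0,0,0],
  [0,0,0,0,0,0,0],
])

```text
time: 18.0
ee_pos: [0.4961, -0.3142, 0.0385]
eef_rot: [0.002, 0.722, 0.692, 0.001]
wrist_force: [-4.9, 3.2, 19.1]
width: 0.389
grip_force: 33.5
```

The fingers closed on the shoulder (33 mm), which is too low. I open, rise 11 mm and close again.

Request:
step_arm([
  [0.5,0,0,0,0,0,0],
  [0.65,0,0,0,0,0,0],
  [0.65,0,0,0.1,0,0,0],
  [0.65,0,0,0.22,0,0,0],
  [0.65,0,0,0.24,0,0,0],
  [0.3,0,0,0.24,0,0,0],
  [0,0,0,0.24,0,0,0],
  [0,0,0,0.24,0,0,0],
  [0,0,0,0.24,0,0,0],
  [0,0,0,0.24,0,0,0],
])

```text
time: 19.25
ee_pos: [0.4952, -0.3135, 0.0467]
eef_rot: [-0.0, 0.722, 0.692, -0.0]
wrist_force: [0.6, 0.3, 0.9]
width: 0.258
grip_force: 39.1
```

Request:
step_arm([
  [0,0,0,0.4,0,0,0],
  [0,0,0,1.2,0,0,0],
  [0,0,0,2.2,0,0,0],
  [0,0.2,0.5,3,0,0,0.1],
  [0,0.6,1.3,3,0,0,0.3],
  [0,1.1,2.4,3,0,0,0.5],
  [0,1.6,3.5,3,0,0,0.7],
  [0,2.1,4.6,3,0,0,0.9],
  [0,2.6,5.7,3,0,0,1.1],
  [0,3.0,6.6,3,0,0,1.3],
])

```text
time: 20.5
ee_pos: [0.6457, 0.0188, 0.1962]
eef_rot: [-0.0, 0.672, 0.74, -0.0]
wrist_force: [0.4, -0.4, -1.2]
width: 0.26
grip_force: 39.4
```

Request:
step_arm([
  [0,0.3,0.7,0,0,0,0],
  [0,0.56,1.2,0,0,0,0],
  [0,0.6,1.28,0,0,0,0],
  [0,0.6,1.28,0,0,0,0],
  [0,0.6,1.28,0,0,0,0],
  [0,0.6,1.28,0,0,0,0],
  [0,0.6,1.28,0,0,0,0],
  [0,0.6,1.28,0,0,0,0],
  [0,0.6,1.28,0,0,0,0],
  [0,0.6,1.28,0,0,0,0],
])

```text
time: 21.75
ee_pos: [0.6752, 0.0805, 0.1968]
eef_rot: [-0.0, 0.673, 0.74, -0.0]
wrist_force: [-0.1, -0.2, -0.8]
width: 0.264
grip_force: 39.5
```

Run:
```python
from h import *
s=read_state();print(s["ee_pos"],s["eef_rot"],s["width"]);im=read_camera("wrist")
cv2.imwrite("pics/w8.png",im)
c=cam("wrist",s)
for st,ce,m in blobs(im,"wood",500):
    h,_=cv2.findContours(m.astype(np.uint8),0,2);hull=cv2.convexHull(max(h,key=len)).reshape(-1,2)
    print(st,cv2.minAreaRect(cast(c,hull,.022).astype(np.float32)))
```

```text
[0.67518976 0.08046865 0.19678485] [-2.89247485e-05  6.72821952e-01  7.39804447e-01 -2.77629811e-05] 0.2635178678882707
[  215     0   133   256 24931] ((0.6689501404762268, 0.12736298143863678), (0.10670246183872223, 0.21719714999198914), 5.54282283782959)
[261 359  23  47 607] ((0.682216465473175, -0.13558712601661682), (0.06429699808359146, 0.023788748309016228), 87.74463653564453)
```

View pics/w8.png

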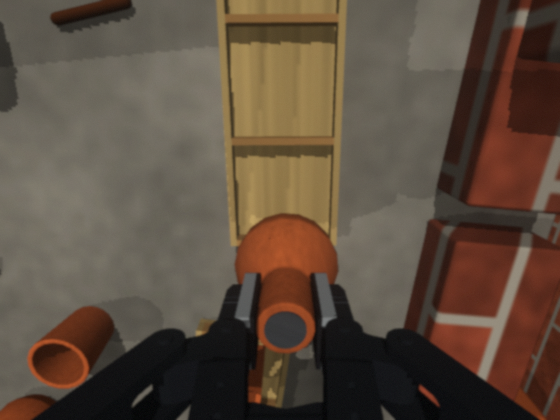

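Small flask is held upright. The dividers are at (285,141) and (282,18), which let me check the compartment centres.

Run:
```python
from h import *
c=cam("wrist",read_state());print(cast(c,[(285,140),(282,18)],.022))
```

```text
[[0.67037959 0.12883595]
 [0.65905831 0.22295367]]
```

Request:
step_arm([
  [0,0,0,-0.4,0,0,0],
  [0,0,0,-1.1,0,0,0],
  [0,0,0,-1.9,0,0,0],
  [0,0,0,-2.4,0,0,0],
  [0,0,0,-2.7,0,0,0],
  [0,0,0,-2.8,0,0,0],
  [0,0,0,-2.84,0,0,0],
  [0,0,0,-2.86,0,0,0],
  [0,0,0,-2.86,0,0,0],
  [0,0,0,-2.86,0,0,0],
])

```text
time: 23.05
ee_pos: [0.6755, 0.0805, 0.0543]
eef_rot: [0.0, 0.673, 0.74, 0.0]
wrist_force: [-0.4, 0.1, -1.9]
width: 0.254
grip_force: 39.5
```

Request:
step_arm([
  [0,0,0,-0.02,0,0,0],
  [0,0,0,-0.03,0,0,0],
  [0,0,0,-0.03,0,0,0],
  [0,0,0,-0.03,0,0,0],
  [0.33,0,0,-0.03,0,0,0],
  [0.45,0,0,-0.03,0,0,0],
  [0.65,0,0,0.1,0,0,0],
  [0.8,0,0,0.8,0,0,0],
  [1,0,0,1.8,0,0,0],
  [1,0,0,2.6,0,0,0],
])

```text
time: 24.3
ee_pos: [0.6754, 0.0805, 0.1863]
eef_rot: [0.001, 0.673, 0.74, 0.001]
wrist_force: [-0.4, 0.8, -0.4]
width: 1.0
grip_force: 0.0
```

Request:
step_arm([
  [1,-0.7,-0.6,0,0,0,0],
  [1,-1.5,-1.3,0,0,0,0],
  [1,-2.4,-2.1,-0.2,0,0,0],
  [1,-3.2,-2.8,-0.6,0,0,0],
  [1,-3.8,-3.3,-1,0,0,0],
  [1,-3.97,-3.49,-1.5,0,0,0],
  [1,-3.97,-3.49,-1.5,0,0,0],
  [1,-3.97,-3.49,-1.5,0,0,0],
  [1,-3.97,-3.49,-1.5,0,0,0],
  [1,-3.97,-3.49,-1.5,0,0,0],
])

```text
time: 25.55
ee_pos: [0.4776, -0.0937, 0.1094]
eef_rot: [0.0, 0.673, 0.74, 0.0]
wrist_force: [1.0, -0.7, -0.6]
width: 0.999
grip_force: 0.0
```

Run:
```python
from h import *
s=read_state();print(s["ee_pos"],s["eef_rot"],s["width"]);im=read_camera("wrist")
cv2.imwrite("pics/w9.png",im)
```

```text
[ 0.47758159 -0.09369727  0.10940846] [4.20946311e-04 6.72505820e-01 7.40091659e-01 2.84630292e-04] 0.9987835808284138
```

View pics/w9.png

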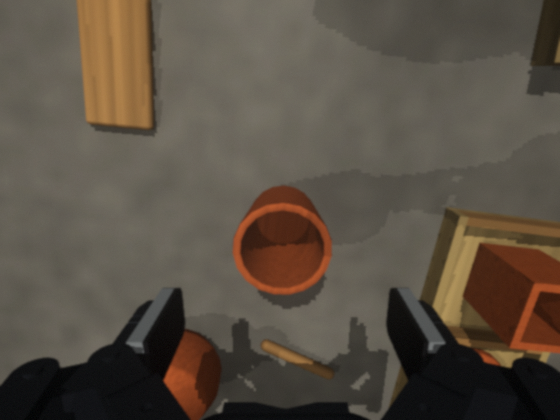

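Tumbler rim centred at (283,247). I descend, close and lift.

Request:
step_arm([
  [1,0,0,-0.5,0,0,0],
  [1,0,0,-1.2,0,0,0],
  [1,0,0,-1.68,0,0,0],
  [1,0,0,-1.68,0,0,0],
  [0.5,0,0,-1.68,0,0,0],
  [0,0,0,-1.68,0,0,0],
  [0,0,0,-1.68,0,0,0],
  [0,0,0,-1.68,0,0,0],
  [0,0,0,-1.68,0,0,0],
  [0,0,0,-1.68,0,0,0],
])

```text
time: 26.85
ee_pos: [0.4776, -0.0943, 0.0265]
eef_rot: [0.001, 0.673, 0.74, 0.001]
wrist_force: [-2.8, 0.2, 6.8]
width: 0.66
grip_force: 41.5
```

Request:
step_arm([
  [0,0,0,0.4,0,0,0],
  [0,0,0,1.2,0,0,0],
  [0,0,0,2.2,0,0,0],
  [0,0.2,0.5,3,0,0,0],
  [0,0.6,1.3,3,0,0,0],
  [0,1.1,2.3,3,0,0,0],
  [0,1.6,3.4,3,0,0,0],
  [0,2.1,4.5,3,0,0,0],
  [0,2.6,5.5,3,0,0,0],
  [0,3.0,6.3,3,0,0,0],
])

```text
time: 28.1
ee_pos: [0.6275, 0.2233, 0.1753]
eef_rot: [0.0, 0.672, 0.74, 0.0]
wrist_force: [1.8, -0.4, -0.9]
width: 0.657
grip_force: 43.0
```

Request:
step_arm([
  [0,0.3,0.6,0,0,0,0],
  [0,0.5,0.95,0,0,0,0],
  [0,0.53,1.01,-0.3,0,0,0],
  [0,0.53,1.01,-0.9,0,0,0],
  [0,0.53,1.01,-1.6,0,0,0],
  [0,0.53,1.01,-2.3,0,0,0],
  [0,0.53,1.01,-2.6,0,0,0],
  [0,0.53,1.01,-2.7,0,0,0],
  [0,0.53,1.01,-2.75,0,0,0],
  [0,0.53,1.01,-2.75,0,0,0],
])

```text
time: 29.35
ee_pos: [0.6539, 0.2717, 0.0386]
eef_rot: [0.0, 0.673, 0.74, 0.001]
wrist_force: [-0.0, 0.5, -2.1]
width: 0.656
grip_force: 43.0
```

Request:
step_arm([
  [0,0,0,-0.04,0,0,0],
  [0,0,0,-0.08,0,0,0],
  [0,0,0,-0.1,0,0,0],
  [0,0,0,-0.11,0,0,0],
  [0,0,0,-0.12,0,0,0],
  [0,0,0,-0.12,0,0,0],
  [0,0,0,-0.12,0,0,0],
  [0,0,0,-0.12,0,0,0],
  [0,0,0,-0.12,0,0,0],
  [0,0,0,-0.12,0,0,0],
])

```text
time: 30.6
ee_pos: [0.6533, 0.2717, 0.0326]
eef_rot: [0.0, 0.673, 0.74, 0.001]
wrist_force: [-3.2, -1.0, 6.8]
width: 0.658
grip_force: 43.5
```

Contact. I release and rise.

Request:
step_arm([
  [0.7,0,0,0,0,0,0],
  [0.76,0,0,0,0,0,0],
  [0.85,0,0,0,0,0,0],
  [0.95,0,0,0,0,0,0],
  [1,0,0,0.2,0,0,0],
  [1,0,0,0.7,0,0,0],
  [1,0,0,1.5,0,0,0],
  [1,0,0,2.4,0,0,0],
  [1,0,0,3,0,0,0],
  [1,0,0,3,0,0,0],
])

```text
time: 31.85
ee_pos: [0.6546, 0.272, 0.1855]
eef_rot: [0.001, 0.673, 0.74, 0.003]
wrist_force: [0.3, 0.3, -0.5]
width: 0.998
grip_force: 0.0
```

Request:
step_arm([
  [1,-0.7,-0.1,0,0,0,0],
  [1,-1.6,-0.3,0,0,0,0],
  [1,-2.6,-0.5,0,0,0,0],
  [1,-3.6,-0.7,0,0,0,0],
  [1,-4.6,-0.9,0,0,0,0],
  [1,-5.1,-0.99,0,0,0,0],
  [1,-5.19,-0.99,0,0,0,0],
  [1,-5.19,-0.99,0,0,0,0],
  [1,-5.19,-0.99,0,0,0,0],
  [1,-5.19,-0.99,0,0,0,0],
])

```text
time: 33.1
ee_pos: [0.3944, 0.2221, 0.1809]
eef_rot: [-0.0, 0.673, 0.74, -0.0]
wrist_force: [0.5, -0.2, -1.0]
width: 1.0
grip_force: 0.0
```

Run:
```python
from h import *
s=read_state();print(s["ee_pos"],s["eef_rot"],s["width"]);im=read_camera("wrist")
c=cam("wrist",s);print(proj(c,[[.3952,.2224,.1],[.3952,.2224,.074]]))
cv2.imwrite("pics/w10.png",im)
```

```text
[0.39442392 0.22207218 0.1809075 ] [-8.20879909e-05  6.72989980e-01  7.39651528e-01 -3.11355858e-04] 0.9996070111645946
[[286.56749106 228.25127262]
 [286.46134015 216.25604618]]
```

View pics/w10.png

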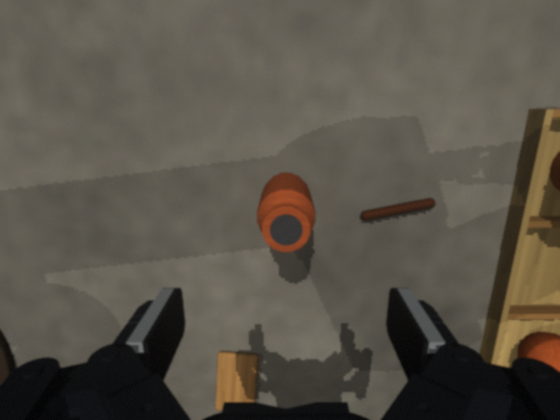

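Vase mouth at (286,229), exactly as predicted (287,228). I descend and close.

Request:
step_arm([
  [1,0,0,-0.5,0,0,0],
  [1,0,0,-1.3,0,0,0],
  [1,0,0,-2.1,0,0,0],
  [1,0,0,-2.6,0,0,0],
  [1,0,0,-2.74,0,0,0],
  [0.6,0,0,-2.74,0,0,0],
  [0.3,0,0,-2.74,0,0,0],
  [0,0,0,-2.74,0,0,0],
  [0,0,0,-2.74,0,0,0],
  [0,0,0,-2.74,0,0,0],
])

```text
time: 34.4
ee_pos: [0.3948, 0.2225, 0.0457]
eef_rot: [0.0, 0.673, 0.74, 0.001]
wrist_force: [1.2, -0.6, 5.7]
width: 0.5
grip_force: 41.4
```

Request:
step_arm([
  [0,0,0,0,0,0,0],
  [0,0,0,0,0,0,0],
  [0,0,0,0.2,0,0,0],
  [0,0,0,0.8,0,0,0],
  [0,0,0,1.5,0,0,0],
  [0,0,0,2.2,0,0,0],
  [0,0,0,2.8,0,0,0],
  [0,0,0,3,0,0,0],
  [0,0,0,3,0,0,0],
  [0,0,0,3,0,0,0],
])

```text
time: 35.65
ee_pos: [0.3931, 0.2216, 0.1929]
eef_rot: [-0.0, 0.673, 0.74, -0.001]
wrist_force: [-0.3, -0.1, -1.5]
width: 0.5
grip_force: 41.0
```

Request:
step_arm([
  [0,0.5,-0.1,0,0,0,0],
  [0,1.2,-0.2,0,0,0,0],
  [0,2.0,-0.34,0,0,0,0],
  [0,2.9,-0.5,0,0,0,0],
  [0,3.8,-0.64,0,0,0,0],
  [0,4.6,-0.78,0,0,0,0],
  [0,5.2,-0.88,0,0,0,0],
  [0,5.42,-0.91,0,0,0,0],
  [0,5.42,-0.91,0,0,0,0],
  [0,5.42,-0.91,0,0,0,0],
])

```text
time: 36.9
ee_pos: [0.664, 0.1765, 0.1942]
eef_rot: [-0.0, 0.673, 0.74, -0.0]
wrist_force: [-0.3, 0.2, -2.0]
width: 0.496
grip_force: 41.2
```

Request:
step_arm([
  [0,0,0,-0.4,0,0,0],
  [0,0,0,-1.1,0,0,0],
  [0,0,0,-1.8,0,0,0],
  [0,0,0,-2.3,0,0,0],
  [0,0,0,-2.6,0,0,0],
  [0,0,0,-2.7,0,0,0],
  [0,0,0,-2.75,0,0,0],
  [0,0,0,-2.78,0,0,0],
  [0,0,0,-2.78,0,0,0],
  [0,0,0,-2.78,0,0,0],
])

```text
time: 38.15
ee_pos: [0.665, 0.1765, 0.0557]
eef_rot: [0.0, 0.673, 0.74, 0.0]
wrist_force: [0.4, 0.1, -0.8]
width: 0.498
grip_force: 41.2
```

Request:
step_arm([
  [0,0,0,-0.03,0,0,0],
  [0,0,0,-0.05,0,0,0],
  [0,0,0,-0.07,0,0,0],
  [0,0,0,-0.08,0,0,0],
  [0,0,0,-0.08,0,0,0],
  [0,0,0,-0.08,0,0,0],
  [0,0,0,-0.08,0,0,0],
  [0,0,0,-0.08,0,0,0],
  [0,0,0,-0.08,0,0,0],
  [0,0,0,-0.08,0,0,0],
])

```text
time: 39.4
ee_pos: [0.6647, 0.1765, 0.0517]
eef_rot: [0.0, 0.673, 0.74, 0.0]
wrist_force: [-2.9, -0.9, 5.5]
width: 0.504
grip_force: 41.9
```

Contact. I release and rise clear.

Request:
step_arm([
  [0.55,0,0,0,0,0,0],
  [0.62,0,0,0,0,0,0],
  [0.75,0,0,0,0,0,0],
  [0.85,0,0,0,0,0,0],
  [0.9,0,0,0.2,0,0,0],
  [0.9,0,0,0.8,0,0,0],
  [0.9,0,0,1.6,0,0,0],
  [0.9,0,0,2.5,0,0,0],
  [0.9,0,0,3.4,0,0,0],
  [0.9,0,0,4,0,0,0],
])

```text
time: 40.65
ee_pos: [0.665, 0.1766, 0.255]
eef_rot: [0.001, 0.673, 0.74, 0.002]
wrist_force: [0.0, -0.4, -0.5]
width: 0.9
grip_force: 0.0
```

Request:
step_arm([
  [0.9,-0.8,0.5,0.3,0,0,0],
  [0.9,-1.6,1,0.6,0,0,0],
  [0.9,-2,1.5,1,0,0,0],
  [0.9,-2,2,1,0,0,0],
  [0.9,-2,2,1,0,0,0],
  [0.9,-2,2,1,0,0,0],
  [0.9,-2,2,1,0,0,0],
  [0.9,-2,2,1,0,0,0],
  [0.9,-2,2,1,0,0,0],
  [0.9,-2,2,1,0,0,0],
])

```text
time: 41.9
ee_pos: [0.5648, 0.2762, 0.3014]
eef_rot: [0.0, 0.673, 0.74, 0.0]
wrist_force: [0.3, 0.3, 0.8]
width: 0.898
grip_force: 0.0
```

Run:
```python
from h import *
a=read_camera("wrist");b=read_camera("scene")
cv2.imwrite("pics/end.png",cv2.resize(np.hstack([a,b[120:320,60:500].copy() if 0 else b]),(800,300)))
```

```text
(no output)
```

View pics/end.png

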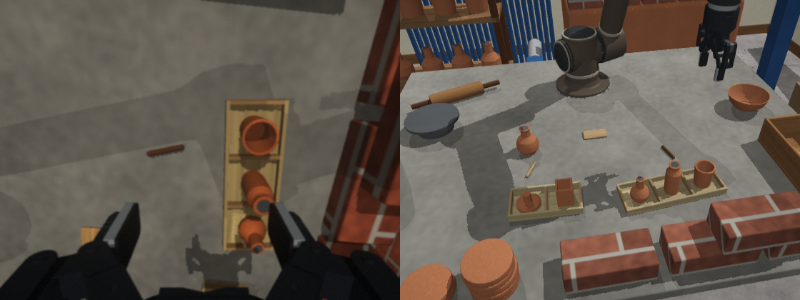

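The tumbler (258,136), vase (258,190) and flask (252,235) stand upright in the three-tray. The lid and beaker are in the two-tray, and the big flask (scene 527,142) stands upright where it was.

```bash
python3 -c "
from rig import *
print(finish_job())"
```

```text
the job is handed in; nothing more can be done
None
```

All five pieces were placed upright in their ordered compartments and released, the big flask was left standing in place, and the job was handed in at about 42 s of the 125 s; the hand-in gave no verdict.

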